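# Close the canister with its stopper and take off the dust cover

### The job

The canister's two lids stand nested on the worktop: a wooden stopper, whose knob sticks up through the loose steel dust cover that rests on it. Carry both lids together, by the knob, to the open canister and lower them gently until the stopper is fully home in its mouth, then let go of the knob. Then grip the cover by its collar and lift it straight off alone, leaving the stopper seated and untouched, and finish while holding the cover still and level above the canister, at least 2 cm clear of the knob's top; leave the canister upright and the other things alone.

Things in the scene. Friction and masses are not known exactly. Their poses are not given: they have to be found in the camera images.
- canister: Open round steel canister, 92 mm wide, 90 mm tall, wall 4 mm, mouth 84 mm across; 0.8 kg, loose. Origin: centre of its underside, z up. It stands either left or right of the nested lids.
- canister_mouth (a point): Centre of the canister's mouth, level with its rim, 90 mm above its underside.
- stopper: Round wooden inner lid (stopper), 0.2 kg, 90 mm tall. Plug 77 mm wide, 20 mm tall (lowest 8 mm tapers to 66 mm); flange 104 mm wide, 5 mm thick; round upright knob 22 mm wide, 65 mm tall. Origin: centre of the plug's underside, z up; at the start it stands on the worktop. Seated, the flange lies on the canister's rim, the origin 70 mm above the canister's underside; 3.5 mm play all round.
- knob_top (a point): Centre of the top of the stopper's knob, 90 mm above the stopper's origin. Nested, the knob stands 36 mm clear above the cover's collar. The knob is taken from above by this free end, the fingers either side of it and above the collar.
- cover: Round steel outer lid (dust cover), 0.15 kg, 42 mm tall, loose on the stopper's flange, 3 mm side play. Skirt 114 mm wide, 13 mm deep; plate 3 mm thick with a 34 mm hole for the knob; on it a round collar, 56 mm wide outside, 50 inside, 26 mm tall. Origin: centre of the skirt's lower edge, z up; nested, 12 mm above the stopper's origin. Its plate clears the knob's top after rising 65 mm.
- collar_top (a point): Centre of the top edge of the cover's collar, 42 mm above the cover's origin. The collar is gripped across its outside from above, the knob standing up between the fingers (36 mm above this point). Lifting the collar lifts the cover alone; lifting the knob lifts both lids.
- tub: Bystander: white food tub, 72 mm wide, 71 mm tall, behind the work. Origin: centre of its underside.
- tin: Bystander: flat oblong tin, 63 x 105 x 25 mm. Origin: centre of its underside.
- jar: Bystander: glass jar with a dark lid, 60 mm wide, 83 mm tall. Origin: centre of its underside.
- spice_jar_short: Bystander: small jar with a yellowish lid, 45 mm wide, 100 mm tall. Origin: centre of its underside.
Mind the look-alikes: they are no part of the job. Leave any pink look-alike of the canister alone. Leave any yellow look-alike of the stopper alone.

How it is judged:
By the outcome, as a careful person would: the job done as asked, in the order asked, and still so for the second after the job is handed in, while the arm keeps its last pose, push and grip.
It also fails if it takes over 51 s, if anything falls off the work surface, if the arm or the gripper's body presses on something with over 40 N, if the wrist force passes 120 N, or if a joint passes its speed limit or range.

### The arm

A 6-joint arm with a two-finger parallel gripper is mounted at the origin on a cart in front of the work surface, level with it; the furniture and walls round the work are solid. World frame = base frame: x ahead of the robot, y to its left, z up, the work surface at z = 0. Lengths are in m, angles in degrees, forces in N, time in s.
With the tool pointing down it reaches from about 0.4 to 0.825 m from the base axis. Payload 7 kg.
Tool frame: the origin (TCP) lies at the very end of the fingers, on their centre line; the grasp point (between the pads) lies 19 mm behind it (ctrl.grip_depth is the distance from the TCP to the grasp point, in m); z points along the fingers, y is the line along which they close (so a half turn about z gives the same grasp; the last joint's range is limited). The gripper opens to 88 mm and grips with 3 to 60 N. Pads are 19 mm wide; open, the fingers measure 130 mm over their backs; the gripper's body (78 mm by 193 mm) begins 47 mm behind the grasp point.
Start: joints at [-52.42, 20.546, 0.682, 0, -70.136, -16.507], TCP at [0.243, -0.63, 0.227] pointing down, gripper open.
Joint ranges: [-176.03, 176.03], [-82.01, 121.73], [-58.28, 71.71], [-173.87, 95.51], [-174.79, -0.11], [-173.66, 173.66]. Speed limits (degrees/s): [136.94, 136.94, 172.46, 180, 180, 180].

### API

Orientations are given as [roll, pitch, yaw] about the fixed x, y, z axes, in that order (R = Rz(yaw) Ry(pitch) Rx(roll)).
In Python, from plant import get_obs, eyes, ctrl, spotter gives the robot as it stands.
- The arm moves only by the shell command python3 -m crank 'ROWS'. ROWS is JSON, one flat list of numbers, 7 for each row, row after row: the turn, a rotation vector about the tool's x, y, z in rad, then the shift along the tool's x, y, z in mm, then the opening, from 0 (shut) to 1 (fully open). A call has 1 to 5 rows; each row shifts and turns the commanded pose from where the row before left it, along the tool's axes as they then stand; what a row does not reach is not made up. A row lasts 1/8 s, in which the tool goes at most 62.5 mm and 10.7 degrees, less where a joint would pass 70% of its speed; a pose out of reach is approached as far as the arm can. A call is refused whole if a number of a shift passes 62.5 or a number of a turn 0.188, either way. A call with a gripper value outside its range is refused whole. The fingers move at their own pace and stop on an object; the grip force is fixed at half the most. Time passes only in rows, so rows that do not move let the fingers close. It gives the time, the measured TCP pose, the force, the opening and the grip force at its end, in the units of the state.
- get_obs(): the state, without advancing time (a new reading comes with each control period).
- eyes.snapshot(name): name is "side" or "top"; returns the picture (480x640x3 uint8, blue, green, red); there is no depth.
- eyes.camera_model(name): a dict with "fx", "fy", "cx", "cy" (pixels), "extrinsics" (4x4, takes a point from camera to world coordinates). Camera axes: x right, y down, z forward; pixel columns grow to the right and rows downward; lengths in m; the calibration is good to about 2 mm. A picture is of the moment at which its call begins. camera_model takes no time and is no camera call.
- ctrl.close_job(): hands the job in; it is judged then, once.
Trained networks look in the newest picture that a camera, given by its name, has taken for a name from the list of things; names that differ only in an ending like _2 or _b are one class to them, and where a whole thing is asked for, a point or a joint stands for the part that bears it (a point fixed in the world has none). Each returns a list of dicts, best first, with "p" (0 to 1); they miss things now and then, are a little off and sometimes report something else, mostly with a low value. They report only what shows in the picture. A call takes as long as a camera call. They do not tell look-alikes from the thing itself.
- spotter.outline_of(camera, target): "region" (480x640 bool, what is visible of it) and "rect" ([left, top, width, height] in pixels, round what is visible of it).
- spotter.place_of(camera, target): "location" ([column, row] in pixels: a listed point, or the origin of a listed thing).
The state is a dict: "clock": time; "joint_pos": joint angles; "qvel": joint speeds; "tau": joint torques, N m; "tool_pos": TCP position; "orientation": TCP orientation; "force": force on the tool from outside, world axes, zero at the start; "moment": the same for the moment, N m; "opening": finger opening in m; "gripper_force": force on a finger pad.
Only numpy, scipy, OpenCV 4.12 (cv2) and the standard library are available. Lean on these libraries where they do the work, as an engineer would, in place of code of your own. Each camera call takes 0.05 s, during which the arm holds its last target. There are 200 camera calls.

## Working session

There is one attempt and no reset: what is moved stays moved. The work goes in short steps, Python scripts to look and compute and a shell command to move; the robot and the scene stay as the last step left them, time stands still between calls to the robot, and variables do not carry over. Pictures are saved under pics/ and viewed, at most 10 in all, crops included, and the job is handed in when it is done.

```bash
mkdir -p pics; cat > h.py <<'E'
import numpy as np, cv2
from plant import get_obs, eyes, ctrl, spotter
def cam(n):
    m=eyes.camera_model(n); return m,np.array(m["extrinsics"])
def ray(n,uv):
    m,T=cam(n); d=T[:3,:3]@np.array([(uv[0]-m["cx"])/m["fx"],(uv[1]-m["cy"])/m["fy"],1]); return T[:3,3],d/np.linalg.norm(d)
def atz(n,uv,z):
    o,d=ray(n,uv); return o+d*(z-o[2])/d[2]
def tri(a,b):
    A=np.zeros((3,3));y=np.zeros(3);L=[]
    for n,uv in (("top",a),("side",b)):
        o,d=ray(n,uv);P=np.eye(3)-np.outer(d,d);A+=P;y+=P@o;L.append((o,P))
    x=np.linalg.solve(A,y); return x,[np.linalg.norm(P@(x-o)) for o,P in L]
def proj(n,p):
    m,T=cam(n); q=T[:3,:3].T@(np.array(p)-T[:3,3]); return np.array([m["fx"]*q[0]/q[2]+m["cx"],m["fy"]*q[1]/q[2]+m["cy"]])
E
python3 - <<'E'
from h import *
np.set_printoptions(precision=4,suppress=True)
for n in("side","top"):
    im=eyes.snapshot(n); cv2.imwrite(f"pics/{n}0.png",im); print(n,cam(n)[1][:3,3],cam(n)[1][:3,2])
    for t in("canister_mouth","canister","knob_top","collar_top","stopper","cover","tub","tin","jar","spice_jar_short"):
        print(n,t,[(round(d["p"],2),np.round(d["location"],1).tolist()) for d in spotter.place_of(n,t)])
print(get_obs())
E
```

```text
side [0.1121 0.9269 0.476 ] [ 0.3788 -0.8322 -0.405 ]
side canister_mouth [(0.93, [410.1, 188.6]), (0.78, [304.5, 229.9]), (0.7, [284.8, 249.1])]
side canister [(0.75, [304.9, 270.0]), (0.63, [411.0, 220.2])]
side knob_top [(0.84, [271.2, 278.2]), (0.66, [160.7, 310.2])]
side collar_top [(0.88, [274.7, 292.5])]
side stopper [(0.72, [167.8, 361.3]), (0.28, [304.0, 232.5])]
side cover [(0.72, [273.9, 315.9])]
side tub [(0.8, [283.9, 248.0])]
side tin [(0.72, [352.4, 310.0])]
side jar [(0.91, [381.2, 249.7])]
side spice_jar_short [(0.91, [259.0, 283.5])]
top [0.2835 0.0848 1.0884] [ 0.1971  0.0135 -0.9803]
top canister_mouth [(0.79, [308.8, 224.2]), (0.63, [490.0, 286.0])]
top canister [(0.92, [479.3, 285.1]), (0.61, [309.4, 233.3])]
top knob_top [(0.78, [213.6, 234.8]), (0.61, [136.9, 191.0])]
top collar_top [(0.69, [219.8, 245.0]), (0.66, [225.5, 245.5])]
top stopper [(0.97, [152.6, 204.3]), (0.76, [222.0, 247.6])]
top cover [(0.96, [223.3, 247.1]), (0.68, [340.7, 192.2])]
top tub []
top tin [(0.7, [265.0, 296.1])]
top jar [(0.76, [391.6, 282.9])]
top spice_jar_short [(0.69, [266.6, 206.1]), (0.42, [222.9, 245.2])]
{'clock': 1.1, 'joint_pos': array([-52.4191,  20.5474,   0.6803,   0.0004, -70.1348, -16.5081]), 'qvel': array([ 0.0365,  0.1344, -0.0275,  0.0329,  0.0344, -0.0583]), 'tau': array([  0.0004, -58.24  ,  29.3309,   7.0027,   0.0125,  -0.0001]), 'tool_pos': array([ 0.2427, -0.6298,  0.2265]), 'orientation': array([ 179.9982,   -0.0009, -158.9271]), 'force': array([ 0.2668, -0.147 ,  0.1699]), 'moment': array([ 0.0061,  0.0466, -0.0212]), 'gripper_force': 0.0, 'opening': 0.08765200582558655}
```

View pics/side0.png

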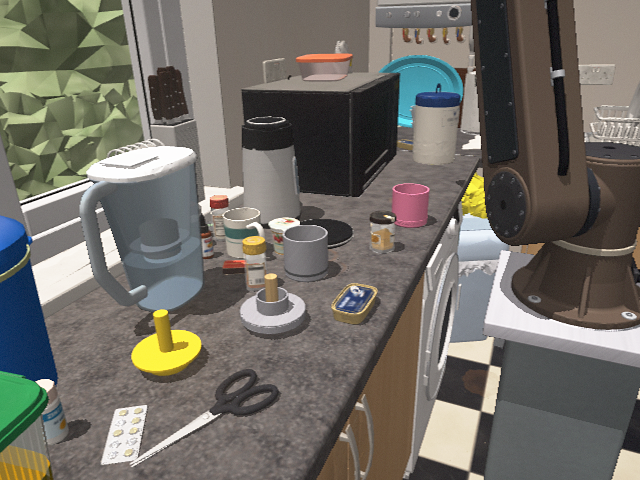

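View pics/top0.png

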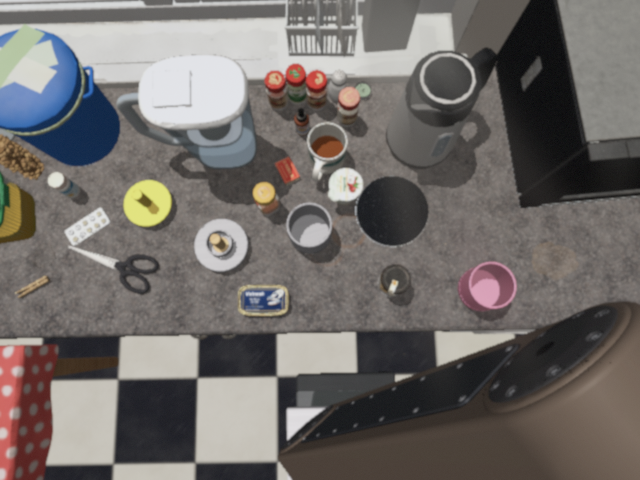

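Candidates: for the canister, grey (side 305,250; top 309,226) or pink (side 410,205; top 488,286). The grey steel one fits. For the stopper, the wooden knob in the steel cover (side 271,285; top 219,244) or the yellow one (side 167,345; top 148,204). The wooden, nested one fits. I'll measure both and confirm them in a crop.

```bash
python3 - <<'E'
from h import *
np.set_printoptions(precision=4,suppress=True)
for nm,a,b in (("mouth",(308.8,224.2),(304.5,229.9)),("knob",(213.6,234.8),(271.2,278.2)),("collar",(222,245),(274.7,292.5)),("yknob",(136.9,191),(160.7,310.2)),("spice",(266.6,206.1),(259,283.5))): print(nm,*tri(a,b))
print("knob@.09",atz("top",(213.6,234.8),.09),atz("side",(271.2,278.2),.09))
print("mouth@.09",atz("top",(308.8,224.2),.09),atz("side",(304.5,229.9),.09))
print("cover@.012",atz("top",(223.3,247.1),.012),atz("side",(273.9,315.9),.012))
for n,u,v in (("jar top",391.6,282.9),("tin",265,296.1),("tub",346,182)): print(n,atz("top",(u,v),0.07 if n=="tub" else 0.0))
a=cv2.imread("pics/side0.png")[200:350,200:340];b=cv2.imread("pics/top0.png")[165:315,190:340]
a=cv2.resize(a,(392,420),interpolation=3);b=cv2.resize(b,(420,420)); 
print([ (a.shape,b.shape)])
b=b[:, :400]
cv2.imwrite("pics/crop.png",np.hstack([a,b]))
# wood pixels centroid
for n in("side","top"):
    im=cv2.imread(f"pics/{n}0.png")
    for t in("stopper","cover","canister"):
        for d in spotter.outline_of(n,t): print(n,t,round(d["p"],2),d["rect"],int(d["region"].sum()))
E
```

```text
mouth [0.5149 0.1038 0.0948] [np.float64(0.0005934959040186645), np.float64(0.0005934959040186398)]
knob [0.4938 0.2948 0.0852] [np.float64(0.006370974331497325), np.float64(0.006370974331497377)]
collar [0.4856 0.2867 0.0529] [np.float64(0.0008614091442317194), np.float64(0.0008614091442317156)]
yknob [0.5908 0.4541 0.0911] [np.float64(0.003549199800954453), np.float64(0.0035491998009542862)]
spice [0.5765 0.197  0.0069] [np.float64(0.0026109896874316205), np.float64(0.002610989687431645)]
knob@.09 [0.4989 0.2964 0.09  ] [0.4819 0.303  0.09  ]
mouth@.09 [0.5166 0.1041 0.09  ] [0.5193 0.0935 0.09  ]
cover@.012 [0.488  0.2914 0.012 ] [0.485  0.2974 0.012 ]
jar top [ 0.4046 -0.0696  0.    ]
tin [0.3816 0.2023 0.    ]
tub [0.6102 0.0252 0.07  ]
[((420, 392, 3), (420, 420, 3))]
side stopper 0.68 [265.9, 274.3, 14.0, 29.2] 360
side stopper 0.67 [130.8, 308.7, 68.2, 65.9] 2788
side stopper 0.16 [242.5, 287.8, 62.4, 46.7] 2111
side cover 0.87 [242.8, 288.1, 63.5, 49.0] 2268
side canister 0.77 [282.9, 226.9, 48.6, 54.5] 2401
side canister 0.68 [393.0, 185.0, 36.7, 42.0] 1487
top stopper 0.8 [121.6, 179.6, 46.1, 47.0] 1741
top stopper 0.76 [210.5, 235.0, 14.8, 16.7] 237
top cover 0.7 [194.4, 218.0, 50.4, 54.1] 2042
top cover 0.21 [211.5, 235.3, 15.9, 18.6] 238
top canister 0.93 [460.6, 258.8, 56.0, 51.0] 2199
top canister 0.69 [286.4, 202.8, 44.0, 52.4] 1883
```

View pics/crop.png

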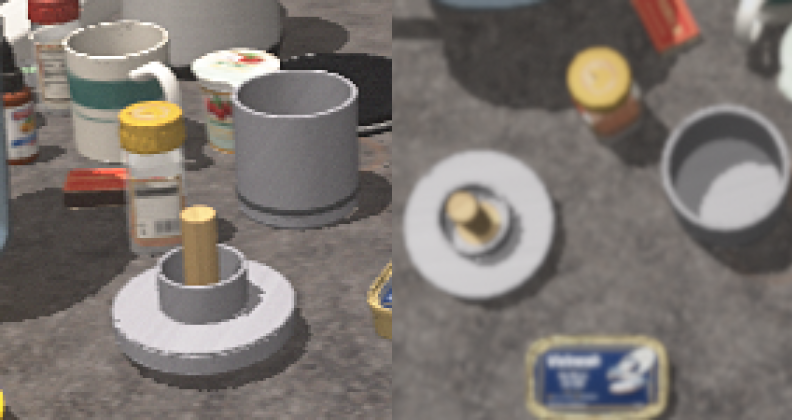

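The crop shows the grey canister and, left of it, the wooden knob rising through the grey steel cover. Both are confirmed, and the pink and yellow look-alikes lie elsewhere. Next I'll refine the poses with a model fit.

```bash
cat >> h.py <<'E'
from scipy.optimize import least_squares
def circ(x,y,z,r):
    t=np.linspace(0,2*np.pi,48,endpoint=False); return np.c_[x+r*np.cos(t),y+r*np.sin(t),np.full(48,z)]
def bbox(n,P):
    q=np.array([proj(n,p) for p in P]); return np.r_[q.min(0),q.max(0)]
def fit(rects,rings,x0,mask={}):
    """rects {cam:[l,t,w,h]}, rings [(z,r)]; fit xy so the projected box edges match"""
    def f(p):
        o=[]
        for n,r in rects.items():
            b=bbox(n,np.vstack([circ(*p,z,R) for z,R in rings]))
            m=np.array([r[0],r[1],r[0]+r[2],r[1]+r[3]])
            o+=list((b-m)*np.array(mask.get(n,[1,1,1,1])))
        return np.array(o)
    s=least_squares(f,x0); return s.x,s.fun
E
python3 - <<'E'
from h import *
np.set_printoptions(precision=4,suppress=True)
C={"side":[282.9,226.9,48.6,54.5],"top":[286.4,202.8,44,52.4]}
V={"side":[242.8,288.1,63.5,49],"top":[194.4,218,50.4,54.1]}
K={"side":[265.9,274.3,14,29.2],"top":[210.5,235,14.8,16.7]}
for nm,R,r,x0,mk in (("can",C,[(0,.046),(.09,.046)],(.515,.104),{}),("cover",V,[(.012,.057),(.025,.057),(.054,.028)],(.49,.29),{}),("knob",K,[(.09,.011),(.054,.011)],(.49,.29),{"side":[1,1,1,0],"top":[1,1,0,0]})):
    print(nm,*fit(R,r,x0,mk))
    for n in R: print("  ",n,*fit({n:R[n]},r,x0,mk))
print("thermos base",atz("top",(425,150),0),"thermos top",atz("top",(448,80),.25),"box",atz("top",(500,195),0),atz("top",(545,190),0),"pitcher",atz("top",(225,150),0),atz("top",(215,90),.25))
E
```

```text
can [0.5118 0.1045] [-0.0382 -3.0076 -2.7732  0.896  -0.5527  1.6729  1.0515  1.1844]Traceback (most recent call last):
  File "<stdin>", line 8, in <module>
  File "h.py", line 30, in fit
    s=least_squares(f,x0); return s.x,s.fun
    return func(*args, **kwargs)
    result = trf(vector_fun.fun, vector_fun.jac, x0, f0, J0, lb, ub, ftol, xtol,
                 gtol, max_nfev, x_scale, loss_function, tr_solver,
                 tr_options.copy(), verbose, callback=callback_wrapped)
    return trf_no_bounds(
        fun, jac, x0, f0, J0, ftol, xtol, gtol, max_nfev, x_scale,
        loss_function, tr_solver, tr_options, verbose, callback=callback)
    J = jac(x)
    self._update_jac()
    ~~~~~~~~~~~~~~~~^^
    self.J = self.jac_wrapped(xp_copy(self.x), f0=self.f)
             ~~~~~~~~~~~~~~~~^^^^^^^^^^^^^^^^^^^^^^^^^^^^
    J, dct = approx_derivative(
             ~~~~~~~~~~~~~~~~~^
        self.fun,
        ^^^^^^^^^
    ...<2 lines>...
        **self.finite_diff_options,
        ^^^^^^^^^^^^^^^^^^^^^^^^^^^
    )
    ^
    J, _nfev = _dense_difference(fun_wrapped, x0, f0, h,
        
[... 435 characters left out ...]
return np.atleast_1d(self.fun(x))
                         ~~~~~~~~^^^
    return self.f(x, *self.args, **self.kwargs)
           ~~~~~~^^^^^^^^^^^^^^^^^^^^^^^^^^^^^^
  File "h.py", line 26, in f
    b=bbox(n,np.vstack([circ(*p,z,R) for z,R in rings]))
  File "h.py", line 20, in bbox
    q=np.array([proj(n,p) for p in P]); return np.r_[q.min(0),q.max(0)]
                ~~~~^^^^^
  File "h.py", line 15, in proj
    m,T=cam(n); q=T[:3,:3].T@(np.array(p)-T[:3,3]); return np.array([m["fx"]*q[0]/q[2]+m["cx"],m["fy"]*q[1]/q[2]+m["cy"]])
        ~~~^^^
  File "h.py", line 4, in cam
    m=eyes.camera_model(n); return m,np.array(m["extrinsics"])
ValueError: time passes only in moves, steps and waits
```

```bash
sed -i 's/^def cam(n):/import functools\n@functools.cache\ndef cam(n):/' h.py
python3 - <<'E'
from h import *
np.set_printoptions(precision=4,suppress=True)
C={"side":[283.9,225,44,54.4],"top":[286.4,201.8,45,50]}
V={"side":[240,287.5,66.4,45.4],"top":[194.3,218.6,53.6,52.8]}
K={"side":[264.3,273.2,13.2,29.2],"top":[209.3,233.6,14.8,16.7]}
for nm,R,r,x0,mk in (("can",C,[(0,.046),(.09,.046)],(.515,.104),{}),("cover",V,[(.012,.057),(.025,.057),(.054,.028)],(.49,.29),{}),("knob",K,[(.09,.011),(.054,.011)],(.49,.29),{"side":[1,1,1,0],"top":[1,1,0,0]})):
    print(nm,*fit(R,r,x0,mk))
    for n in R: print("  ",n,*fit({n:R[n]},r,x0,mk))
print("thermos base",atz("top",(425,150),0),"thermos top",atz("top",(448,80),.25),"box",atz("top",(500,195),0),atz("top",(545,190),0),"pitcher",atz("top",(225,150),0),atz("top",(215,90),.25))
E
```

```text
can [0.5164 0.1021] [-2.5049 -1.787  -0.7498  1.9645  0.6066  0.4649  1.1732  2.4755]
   side [0.5142 0.099 ] [-0.7975 -2.1679  0.8136  1.4603]
   top [0.5196 0.1039] [-0.2697 -1.0163  0.2671  1.0578]
cover [0.4891 0.2941] [-0.6675 -1.7985 -1.2421  0.4027  0.0077  1.0027  0.4273  1.403 ]
   side [0.4867 0.2952] [ 0.2206 -1.2875 -0.2264  1.0572]
   top [0.4918 0.2947] [-0.1971 -0.1867  0.1984  0.177 ]
knob [0.4888 0.2943] [-0.7469 -1.003   0.2717 -0.     -0.204   0.71   -0.     -0.    ]
   side [0.4867 0.2973] [-0.5302 -0.0309  0.5401 -0.    ]
   top [0.4903 0.294 ] [ 0.  0. -0. -0.]
thermos base [ 0.7038 -0.1594  0.    ] thermos top [ 0.7385 -0.1524  0.25  ] box [ 0.5947 -0.3181  0.    ] [ 0.6039 -0.418   0.    ] pitcher [0.7149 0.2936 0.    ] [0.7304 0.2654 0.25  ]
```

```bash
python3 -m crank '[0,0,0,-38,42,0,1, 0,0,0,-38,42,0,1, 0,0,0,-38,42,0,1, 0,0,0,-38,42,0,1, 0,0,0,-38,42,0,1]'; python3 -m crank '[0,0,0,-38,42,0,1, 0,0,0,-38,42,0,1, 0,0,0,-38,42,0,1, 0,0,0,-38,42,0,1, 0,0,0,-38,42,0,1]'
cat > d.py <<'E'
import sys; from h import *
from scipy.spatial.transform import Rotation as Ro
o=get_obs(); R=Ro.from_euler("xyz",o["orientation"],degrees=True).as_matrix(); t=np.array([float(v) for v in sys.argv[1:4]])
print("shift mm",np.round(R.T@(t-o["tool_pos"])*1000,1),"clock",round(o["clock"],2),"pos",np.round(o["tool_pos"],4),"ori",np.round(o["orientation"],2),"F",np.round(o["force"],1),"open",round(o["opening"],4),"grip",round(o["gripper_force"],1),"J",np.round(o["joint_pos"],0))
E
python3 d.py .489 .294 .14
```

```text
clock: 2.02
tool_pos: [0.3449, -0.364, 0.2268]
orientation: [-180.0, 0.0, -158.9]
force: [0.9, 0.2, -0.3]
opening: 0.0877
gripper_force: 0.0
clock: 2.65
tool_pos: [0.4467, -0.0995, 0.2271]
orientation: [-180.0, 0.1, -158.9]
force: [0.6, 0.1, -0.9]
opening: 0.0876
gripper_force: 0.0
shift mm [-180.9  351.9   87.2] clock 2.65 pos [ 0.4467 -0.0995  0.2271] ori [-1.7998e+02  7.0000e-02 -1.5891e+02] F [ 0.6  0.1 -0.9] open 0.0876 grip 0.0 J [ 12.  -1. -25.   0. -65. -81.]
```

```bash
python3 -m crank '[0,0,0,-26,50,0,1, 0,0,0,-26,50,0,1, 0,0,0,-26,50,0,1, 0,0,0,-26,50,0,1, 0,0,0,-26,50,0,1]'; python3 -m crank '[0,0,0,-26,50,0,1, 0,0,0,-20,40,30,1, 0,0,0,0,0,35,1, 0,0,0,0,0,0,1, 0,0,0,0,0,0,1]'
python3 d.py .489 .294 .06
```

```text
clock: 3.28
tool_pos: [0.4776, 0.1808, 0.227]
orientation: [180.0, 0.1, -158.9]
force: [1.3, 0.2, 0.1]
opening: 0.0878
gripper_force: 0.0
clock: 3.9
tool_pos: [0.4889, 0.2793, 0.163]
orientation: [180.0, 0.1, -158.9]
force: [0.7, 0.2, -0.3]
opening: 0.0878
gripper_force: 0.0
shift mm [ -5.3  13.7 103. ] clock 3.9 pos [0.4889 0.2793 0.163 ] ori [ 1.8000e+02  8.0000e-02 -1.5892e+02] F [ 0.7  0.2 -0.3] open 0.0878 grip 0.0 J [  50.   13.  -19.    0.  -58. -119.]
```

```bash
python3 -m crank '[0,0,0,-5,14,23,1, 0,0,0,0,0,30,1, 0,0,0,0,0,30,1, 0,0,0,0,0,19,1, 0,0,0,0,0,0,1]'
python3 d.py .489 .294 .06
python3 -c "
from h import *
a=eyes.snapshot('side');cv2.imwrite('pics/g1.png',cv2.resize(a[200:350,190:350],(640,600),interpolation=2))"
```

```text
clock: 4.53
tool_pos: [0.4882, 0.2937, 0.0601]
orientation: [-180.0, 0.0, -159.0]
force: [0.1, -0.1, -0.0]
opening: 0.0875
gripper_force: 0.0
shift mm [-0.8  0.   0.1] clock 4.53 pos [0.4882 0.2937 0.0601] ori [-179.99    0.   -158.97] F [ 0.1 -0.1 -0. ] open 0.0875 grip 0.0 J [  51.   20.  -25.    0.  -45. -120.]
```

View pics/g1.png

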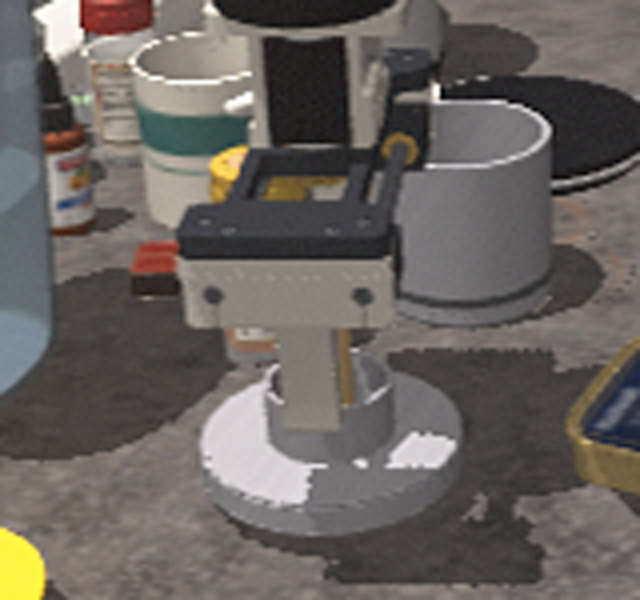

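The fingers straddle the knob (zoomed 310,380), clear of the collar, and are centred to about 1 mm. I'll close now.

```bash
python3 -m crank '[0,0,0,0,0,0,0, 0,0,0,0,0,0,0, 0,0,0,0,0,0,0, 0,0,0,0,0,0,0, 0,0,0,0,0,0,0]'; python3 -m crank '[0,0,0,0,0,0,0, 0,0,0,0,0,-5,0, 0,0,0,0,0,-20,0, 0,0,0,0,0,-25,0, 0,0,0,0,0,-25,0]'; python3 d.py .5165 .102 .19
```

```text
clock: 5.2
tool_pos: [0.4878, 0.2941, 0.0596]
orientation: [-180.0, -0.0, -158.9]
force: [0.8, -0.3, 0.2]
opening: 0.0435
gripper_force: 0.0
clock: 5.82
tool_pos: [0.4873, 0.2937, 0.1349]
orientation: [-180.0, -0.1, -158.9]
force: [0.1, 0.3, -4.0]
opening: 0.0207
gripper_force: 30.0
shift mm [  41.7 -189.4  -55. ] clock 5.83 pos [0.4873 0.2937 0.1349] ori [-1.7998e+02 -8.0000e-02 -1.5894e+02] F [ 0.1  0.3 -4. ] open 0.0207 grip 30.0 J [  51.   15.  -20.   -0.  -55. -120.]
```

```bash
python3 -m crank '[0,0,0,0,0,-25,0, 0,0,0,0,-10,-20,0, 0,0,0,5,-22,-8,0, 0,0,0,7,-30,0,0, 0,0,0,7,-30,0,0]'; python3 -m crank '[0,0,0,7,-30,0,0, 0,0,0,7,-30,0,0, 0,0,0,5,-22,0,0, 0,0,0,2,-12,0,0, 0,0,0,0,0,0,0]'; python3 -m crank '[0,0,0,0,0,0,0, 0,0,0,0,0,0,0]';python3 d.py .5165 .102 .19
python3 - <<'E'
from h import *
for n in("side","top"):
    im=eyes.snapshot(n); cv2.imwrite(f"pics/{n}2.png",im)
    for t in("canister","cover","stopper"):
        print(n,t,[(round(d["p"],2),np.round(d["rect"],1).tolist()) for d in spotter.outline_of(n,t)])
a=cv2.imread("pics/side2.png")[150:300,240:370];b=cv2.imread("pics/top2.png")[160:310,240:370]
cv2.imwrite("pics/c2.png",cv2.resize(np.hstack([a,b]),(780,450),interpolation=2))
E
```

```text
clock: 6.45
tool_pos: [0.5024, 0.1993, 0.1867]
orientation: [-180.0, -0.1, -158.9]
force: [-0.0, 0.3, -3.4]
opening: 0.0212
gripper_force: 30.0
clock: 7.08
tool_pos: [0.5171, 0.1051, 0.1871]
orientation: [180.0, -0.0, -159.0]
force: [-0.5, 0.8, -4.2]
opening: 0.0213
gripper_force: 30.0
clock: 7.32
tool_pos: [0.5173, 0.1067, 0.1875]
orientation: [180.0, -0.0, -158.9]
force: [-1.7, -0.4, -3.1]
opening: 0.0212
gripper_force: 30.0
shift mm [ 2.5 -4.1 -2.5] clock 7.33 pos [0.5173 0.1067 0.1875] ori [ 1.7999e+02 -1.0000e-02 -1.5889e+02] F [-1.7 -0.4 -3.1] open 0.0212 grip 30.0 J [  33.    8.  -21.   -0.  -61. -102.]
side canister [(0.98, [279.4, 226.4, 49.3, 57.1]), (0.61, [390.0, 181.0, 39.9, 46.8])]
side cover [(0.61, [273.4, 188.9, 56.9, 34.5])]
side stopper [(0.88, [131.2, 307.4, 68.9, 65.9]), (0.47, [292.0, 193.1, 13.9, 1.8])]
top canister [(0.84, [458.4, 260.1, 60.0, 48.8]), (0.83, [291.0, 237.1, 40.0, 17.1]), (0.37, [310.2, 215.2, 1.3, 6.0])]
top cover [(0.9, [278.6, 206.0, 54.7, 39.1])]
top stopper [(0.56, [305.2, 217.0, 8.1, 2.7])]
```

View pics/c2.png

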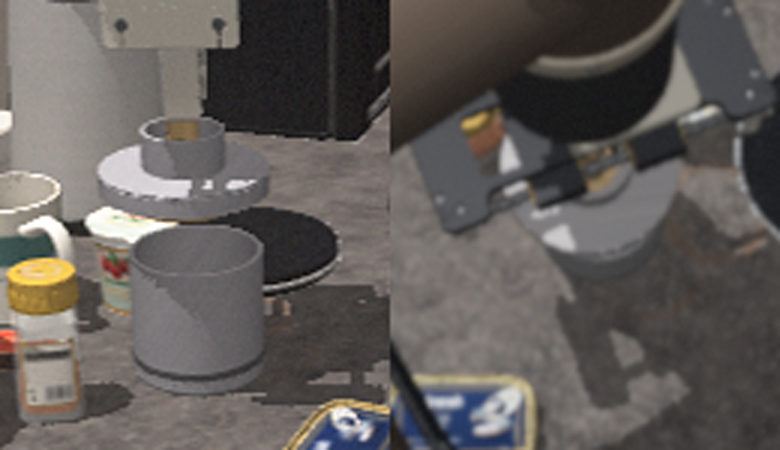

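```bash
cat > gf.py <<'E'
from h import *
np.set_printoptions(precision=4,suppress=True)
def score(n,g,rings,x,y):
    s=0
    for z,r in rings:
        q=np.array([proj(n,p) for p in circ(x,y,z,r)],np.float32)
        s+=cv2.remap(g,q[:,0].copy(),q[:,1].copy(),1).mean()
    return s
def gfit(file,n,rings,x0,w=.010,st=.001):
    im=cv2.GaussianBlur(cv2.imread(file),(0,0),.8).astype(np.float32)
    g=np.minimum(np.max(np.hypot(cv2.Sobel(im,5,1,0),cv2.Sobel(im,5,0,1)),2),120)
    xs=np.arange(-w,w+1e-9,st); S=np.array([[score(n,g,rings,x0[0]+a,x0[1]+b) for b in xs] for a in xs])
    P=np.clip(S-.9*S.max(),0,None)**2; P/=P.sum(); i,j=np.unravel_index(S.argmax(),S.shape)
    return "peak",x0[0]+xs[i],x0[1]+xs[j],"mean",x0[0]+(P.sum(1)*xs).sum(),x0[1]+(P.sum(0)*xs).sum()
if __name__=="__main__":
    for n in("side","top"):
        f=f"pics/{n}0.png"
        print(n,"can rim",gfit(f,n,[(.09,.046),(.09,.042)],(.516,.102)))
        print(n,"cover",gfit(f,n,[(.012,.057),(.025,.057)],(.489,.294)))
        print(n,"collar",gfit(f,n,[(.054,.028),(.054,.025)],(.489,.294)))
        print(n,"knob",gfit(f,n,[(.090,.011)],(.489,.294)))
    print("held cover side",gfit("pics/side2.png","side",[(.1395,.057),(.1525,.057)],(.5173,.1067)),gfit("pics/side2.png","side",[(.1815,.028),(.1815,.025)],(.5173,.1067)))
    print("can side2",gfit("pics/side2.png","side",[(.09,.046),(.09,.042)],(.516,.102)))
E
python3 gf.py
```

```text
side can rim ('peak', np.float64(0.514), np.float64(0.10099999999999998), 'mean', np.float64(0.5128329607368214), np.float64(0.10408057540841399))
side cover ('peak', np.float64(0.488), np.float64(0.293), 'mean', np.float64(0.4890908299013972), np.float64(0.29369205614365634))
side collar ('peak', np.float64(0.489), np.float64(0.292), 'mean', np.float64(0.48785177995984846), np.float64(0.29462156804464756))
side knob ('peak', np.float64(0.486), np.float64(0.298), 'mean', np.float64(0.4872560494459467), np.float64(0.29699344763206315))
top can rim ('peak', np.float64(0.513), np.float64(0.10399999999999998), 'mean', np.float64(0.5142527195196599), np.float64(0.10356606977735644))
top cover ('peak', np.float64(0.493), np.float64(0.297), 'mean', np.float64(0.49334218749823044), np.float64(0.29651269937277536))
top collar ('peak', np.float64(0.491), np.float64(0.294), 'mean', np.float64(0.48839809723384675), np.float64(0.29137521584308707))
top knob ('peak', np.float64(0.491), np.float64(0.292), 'mean', np.float64(0.4909571417757579), np.float64(0.2943078471990302))
held cover side ('peak', np.float64(0.5143), np.float64(0.11669999999999998), 'mean', np.float64(0.5139174721019343), np.float64(0.11612053795605896)) ('peak', np.float64(0.5133), np.float64(0.11669999999999998), 'mean', np.float64(0.5134531137861311), np.float64(0.11641166585385798))
can side2 ('peak', np.float64(0.514), np.float64(0.10199999999999998), 'mean', np.float64(0.514115548358197), np.float64(0.10238078164377655))
```

```bash
python3 -m crank '[0,0,0,4.5,-2.5,5,0, 0,0,0,0,0,8,0, 0,0,0,0,0,7,0, 0,0,0,0,0,5,0, 0,0,0,0,0,0,0]'; python3 -m crank '[0,0,0,0,0,4,0, 0,0,0,0,0,4,0, 0,0,0,0,0,4,0, 0,0,0,0,0,3,0, 0,0,0,0,0,0,0]'; python3 d.py .514 .103 .13
```

```text
clock: 8.35
tool_pos: [0.5139, 0.1021, 0.162]
orientation: [-180.0, -0.1, -158.9]
force: [-0.1, -1.0, -3.0]
opening: 0.0212
gripper_force: 30.0
clock: 8.98
tool_pos: [0.514, 0.1021, 0.1473]
orientation: [-180.0, -0.0, -158.9]
force: [0.3, 0.6, -3.2]
opening: 0.0209
gripper_force: 30.0
shift mm [-0.4  0.8 17.3] clock 8.97 pos [0.514  0.1021 0.1473] ori [-1.7999e+02 -3.0000e-02 -1.5893e+02] F [ 0.3  0.6 -3.2] open 0.0209 grip 30.0 J [  33.   10.  -25.    0.  -55. -102.]
```

Three quarters in height with no side force. I'll continue slowly.

```bash
python3 -m crank '[0,0,0,0,0,3,0, 0,0,0,0,0,3,0, 0,0,0,0,0,3,0, 0,0,0,0,0,0,0]'; python3 -m crank '[0,0,0,0,0,2,0, 0,0,0,0,0,2,0, 0,0,0,0,0,0,0]'; python3 d.py .514 .103 .13
```

```text
clock: 9.48
tool_pos: [0.5139, 0.1021, 0.1383]
orientation: [-180.0, -0.0, -158.9]
force: [0.4, 0.5, -2.5]
opening: 0.0211
gripper_force: 30.0
clock: 9.85
tool_pos: [0.5147, 0.1026, 0.1355]
orientation: [-180.0, 0.1, -158.9]
force: [-2.4, 1.6, 4.5]
opening: 0.0214
gripper_force: 30.0
shift mm [0.5 0.6 5.5] clock 9.85 pos [0.5147 0.1026 0.1355] ori [-1.800e+02  9.000e-02 -1.589e+02] F [-2.4  1.6  4.5] open 0.0214 grip 30.0 J [  33.   11.  -25.    0.  -53. -102.]
```

```bash
python3 -c "
from h import *
a=eyes.snapshot('side');cv2.imwrite('pics/s3.png',a);cv2.imwrite('pics/s3c.png',cv2.resize(a[160:290,250:360],(660,600) if 0 else (508,600),interpolation=2))
from gf import gfit
print(gfit('pics/s3.png','side',[(.082,.057),(.095,.057)],(.5145,.1025)),gfit('pics/s3.png','side',[(.124,.028),(.124,.025)],(.5145,.1025)))"
```

```text
('peak', np.float64(0.5165), np.float64(0.10149999999999998), 'mean', np.float64(0.5166404206652659), np.float64(0.10091617907134422)) ('peak', np.float64(0.5245), np.float64(0.11249999999999998), 'mean', np.float64(0.5188206408853002), np.float64(0.1043209025133401))
```

View pics/s3c.png

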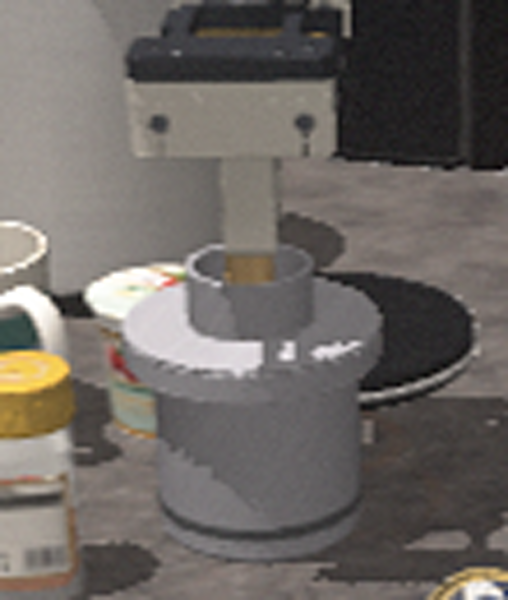

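The picture shows the cover level, with its skirt below the canister's rim (skirt fit at the seated height, crop 255,380). That matches the stopper being home, with a slip of a few mm in the grip. A light extra press will confirm it.

```bash
python3 -m crank '[0,0,0,0,0,1.5,0, 0,0,0,0,0,0,0, 0,0,0,0,0,0,0]'; python3 d.py .5145 .1025 .13
```

```text
clock: 10.28
tool_pos: [0.5151, 0.1026, 0.1354]
orientation: [-180.0, 0.2, -158.9]
force: [-7.1, 0.7, 17.5]
opening: 0.021
gripper_force: 30.0
shift mm [0.6 0.1 5.4] clock 10.28 pos [0.5151 0.1026 0.1354] ori [-1.7998e+02  1.6000e-01 -1.5887e+02] F [-7.1  0.7 17.5] open 0.021 grip 30.0 J [  33.   11.  -26.    0.  -53. -102.]
```

```bash
python3 -m crank '[0,0,0,0,0,-2,0, 0,0,0,0,0,0,0, 0,0,0,0,0,0,1, 0,0,0,0,0,0,1, 0,0,0,0,0,0,1]'; python3 -m crank '[0,0,0,0,0,0,1, 0,0,0,0,0,0,1, 0,0,0,0,0,0,1]'; python3 d.py .5145 .1025 .19
python3 - <<'E'
from h import *
from gf import gfit
a=eyes.snapshot('side');cv2.imwrite('pics/s4.png',a)
for z in (.122,.124,.126): print(z,gfit('pics/s4.png','side',[(z,.028),(z,.025)],(.515,.1025)))
print(gfit('pics/s4.png','side',[(.082,.057),(.095,.057)],(.515,.1025)))
E
```

```text
clock: 10.9
tool_pos: [0.514, 0.102, 0.1348]
orientation: [-180.0, -0.0, -158.9]
force: [0.4, -0.4, -0.0]
opening: 0.0452
gripper_force: 0.0
clock: 11.28
tool_pos: [0.5141, 0.1022, 0.1351]
orientation: [-180.0, -0.0, -158.9]
force: [-0.0, 0.9, 0.5]
opening: 0.0758
gripper_force: 0.0
shift mm [ -0.5   0.1 -54.9] clock 11.28 pos [0.5141 0.1022 0.1351] ori [-180.     -0.   -158.93] F [-0.   0.9  0.5] open 0.0758 grip 0.0 J [  33.   11.  -25.    0.  -53. -102.]
0.122 ('peak', np.float64(0.514), np.float64(0.10149999999999998), 'mean', np.float64(0.516529230776799), np.float64(0.09971039100258348))
0.124 ('peak', np.float64(0.512), np.float64(0.10649999999999998), 'mean', np.float64(0.5144198146240997), np.float64(0.10441626344295217))
0.126 ('peak', np.float64(0.51), np.float64(0.11149999999999997), 'mean', np.float64(0.5123515259064588), np.float64(0.10846090889070181))
('peak', np.float64(0.517), np.float64(0.10149999999999998), 'mean', np.float64(0.516764333162253), np.float64(0.10206911199865862))
```

```bash
python3 -m crank '[0,0,0,0,0,0,1, 0,0,0,0,0,0,1, 0,0,0,0,0,10,1, 0,0,0,0,0,8,1, 0,0,0,0,0,5,1]'; python3 -m crank '[0,0,0,0,0,5,1, 0,0,0,0,0,4,1, 0,0,0,0,0,0,1]'; python3 d.py .5145 .1025 .102
python3 -c "
from h import *
a=eyes.snapshot('side');cv2.imwrite('pics/s5c.png',cv2.resize(a[160:290,250:360],(508,600),interpolation=2))"
```

```text
clock: 11.95
tool_pos: [0.5137, 0.102, 0.1111]
orientation: [-180.0, -0.1, -158.9]
force: [-0.7, -0.5, 0.6]
opening: 0.0878
gripper_force: 0.0
clock: 12.32
tool_pos: [0.514, 0.1021, 0.1028]
orientation: [-180.0, -0.0, -158.9]
force: [-0.4, 0.7, 0.2]
opening: 0.0875
gripper_force: 0.0
shift mm [-0.6  0.1  0.8] clock 12.32 pos [0.514  0.1021 0.1028] ori [-1.8000e+02 -3.0000e-02 -1.5893e+02] F [-0.4  0.7  0.2] open 0.0875 grip 0.0 J [  33.   13.  -28.   -0.  -49. -102.]
```

View pics/s5c.png

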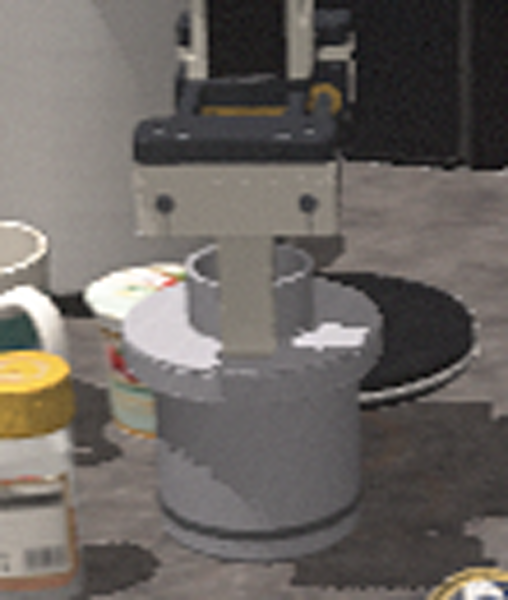

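The near finger (crop 247,300) stands outside the collar, just above the plate, with no contact force. I'll close on the collar.

```bash
python3 -m crank '[0,0,0,0,0,0,0, 0,0,0,0,0,0,0, 0,0,0,0,0,0,0, 0,0,0,0,0,0,0, 0,0,0,0,0,0,0]'; python3 d.py .5145 .1025 .102
```

```text
clock: 13.0
tool_pos: [0.5142, 0.1023, 0.1032]
orientation: [180.0, 0.0, -158.9]
force: [0.3, -1.0, 1.1]
opening: 0.0541
gripper_force: 29.9
shift mm [-0.4  0.1  1.2] clock 13.0 pos [0.5142 0.1023 0.1032] ori [ 1.8000e+02  1.0000e-02 -1.5893e+02] F [ 0.3 -1.   1.1] open 0.0541 grip 29.9 J [  33.   13.  -28.    0.  -49. -102.]
```

Gripped, with almost no side force. I'll lift slowly and straight, watching the force.

```bash
python3 -m crank '[0,0,0,0,0,-2,0, 0,0,0,0,0,-4,0, 0,0,0,0,0,-5,0, 0,0,0,0,0,-6,0, 0,0,0,0,0,-6,0]'; python3 -m crank '[0,0,0,0,0,-6,0, 0,0,0,0,0,-7,0, 0,0,0,0,0,-7,0, 0,0,0,0,0,-7,0, 0,0,0,0,0,-7,0]';  python3 d.py .5145 .1025 .21
```

```text
clock: 13.62
tool_pos: [0.5142, 0.1022, 0.1266]
orientation: [180.0, 0.0, -158.9]
force: [-0.4, 0.1, -1.1]
opening: 0.0544
gripper_force: 29.9
clock: 14.25
tool_pos: [0.5141, 0.1022, 0.1606]
orientation: [180.0, 0.0, -158.9]
force: [-0.1, -1.0, -1.1]
opening: 0.0544
gripper_force: 29.9
shift mm [ -0.5   0.1 -49.4] clock 14.25 pos [0.5141 0.1022 0.1606] ori [ 180.      0.   -158.93] F [-0.1 -1.  -1.1] open 0.0544 grip 29.9 J [  33.   10.  -24.    0.  -57. -102.]
```

```bash
python3 -m crank '[0,0,0,0,0,-8,0, 0,0,0,0,0,-10,0, 0,0,0,0,0,-12,0, 0,0,0,0,0,-12,0, 0,0,0,0,0,-10,0]'; python3 -m crank '[0,0,0,0,0,-6,0, 0,0,0,0,0,-2,0, 0,0,0,0,0,0,0, 0,0,0,0,0,0,0, 0,0,0,0,0,0,0]';  python3 d.py .5145 .1025 .213
python3 -c "
from h import *
a=eyes.snapshot('side');cv2.imwrite('pics/s6c.png',cv2.resize(a[120:290,240:370],(459,600),interpolation=2))"
```

```text
clock: 14.88
tool_pos: [0.5143, 0.1023, 0.2131]
orientation: [180.0, 0.0, -158.9]
force: [-0.6, 0.0, -0.8]
opening: 0.0549
gripper_force: 29.9
clock: 15.5
tool_pos: [0.514, 0.1022, 0.2197]
orientation: [-180.0, -0.0, -158.9]
force: [0.8, -0.5, -1.8]
opening: 0.0549
gripper_force: 29.9
shift mm [-0.6  0.1  6.7] clock 15.5 pos [0.514  0.1022 0.2197] ori [-1.8000e+02 -4.0000e-02 -1.5893e+02] F [ 0.8 -0.5 -1.8] open 0.0549 grip 29.9 J [  33.    7.  -19.   -0.  -65. -102.]
```

View pics/s6c.png

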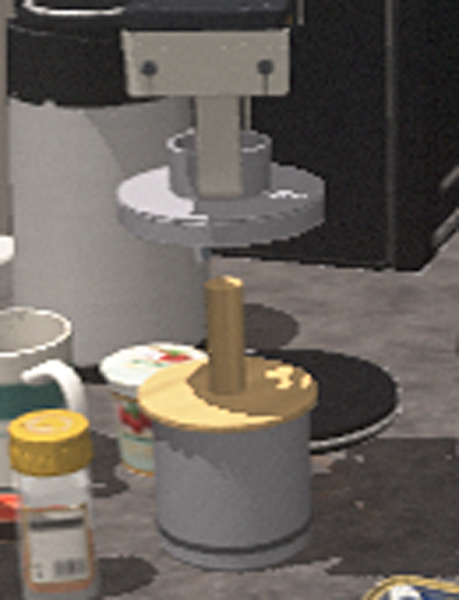

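The stopper's flange lies flat on the rim (crop 230,390), and the cover is held level well above the knob's top (skirt at about 240, knob top at 280). I'll hand it in.

```bash
python3 -c "
from plant import ctrl
print(ctrl.close_job())"
```

```text
the job is handed in; nothing more can be done
None
```

The job is handed in: the stopper is seated in the grey canister, and the gripper holds the cover level about 39 mm above the knob's top, at about 15.5 s on the clock.

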